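# Turn the drained dish mouth-up

### The arm

A 6-joint arm with a two-finger parallel gripper is mounted at the origin on the work surface; the furniture and walls round the work are solid. World frame = base frame: x ahead of the robot, y to its left, z up, the work surface at z = 0. Lengths are in mm, angles in rad, forces in N, time in s.
With the tool pointing down it reaches from about 375 to 900 mm from the base axis. Payload 3.1 kg.
Tool frame: the origin (TCP) lies at the very end of the fingers, on their centre line; the grasp point (between the pads) lies 19 mm behind it; z points along the fingers, y is the line along which they close (so a half turn about z gives the same grasp; the last joint's range is limited). The gripper opens to 85 mm and grips with 20 to 120 N. Pads are 22 mm wide; open, the fingers measure 114 mm over their backs; the gripper's body (76 mm by 85 mm) begins 54 mm behind the grasp point. The pads swing forward as they close: fully open they stand 13 mm farther back than shut.
Start: joints at [-1.323, 0.527, 1.433, -0, 1.181, -0.178], TCP at [258.744, -568.901, 231.31] pointing down, gripper open.
Joint ranges: [-3.08, 3.08], [-0.75, 2.2], [0.22, 2.44], [-1.43, 4.57], [0, 2.65], [-2.85, 2.85]. Speed limits (rad/s): [2.79, 2.79, 3.14, 3.14, 3.14, 3.14].

### API

Orientations are given as a rotation vector (axis times angle).
In Python, from cell import ctrl gives the robot as it stands.
- The arm moves only by the tool step_arm, never from a script. Its argument "plan" is text: rows parted by semicolons, each of 6 numbers parted by spaces: the shift along the world's x, y, z in m, then the turn, a rotation vector about the world's x, y, z in rad. In form: tx ty tz wx wy wz; .... A call has 1 to 10 rows; each row shifts and turns the commanded pose from where the row before left it; what a row does not reach is not made up. A row lasts 1/12 s, in which the tool goes at most 41.7 mm and 7.16 degrees, less where a joint would pass 70% of its speed; a pose out of reach is approached as far as the arm can. A call with a gripper value outside its range is refused whole. "claw" is the closure, from 0 (fully open) to 1 (shut), set as the call begins (left out, the last holds). The fingers move at their own pace and stop on an object; the grip force is fixed at half the most. Time passes only in rows, so rows that do not move let the fingers close. It gives the time, the measured TCP pose, the force, the opening and the grip force at its end, in the units of the state.
- ctrl.sense(): the state, without advancing time (a new reading comes with each control period).
- ctrl.read_camera(name): name is "side" or "top"; returns a dict with "color" (384x512x3 uint8, blue, green, red), "z_map" (384x512 float32, mm along the optical axis (not along the pixel's ray), 0 where there is no reading), "fovy" (degrees; the focal length in pixels is half the picture's height over the tangent of half this angle, whatever the lens; pixels are square), "cx", "cy" (the principal point, pixels), "position" and "rotation" of the camera in the world. Camera axes: x right, y up, looking along -z (the intrinsics and any distortion apply to the point x, -y, -z); pixel columns grow to the right and rows downward; lengths in mm; the calibration is good to about 2 mm. A picture is of the moment at which its call begins.
- ctrl.hand_in(): hands the job in; it is judged then, once.
The state is a dict: "time_s": time; "joint_pos": joint angles; "qvel": joint speeds; "tau": joint torques, N m; "eef_pos": TCP position; "eef_rot": TCP orientation; "contact_force": force on the tool from outside, world axes, zero at the start; "wrist_torque": the same for the moment, N m; "opening": finger opening in mm; "grip_force": force on a finger pad.
Only numpy, scipy, OpenCV 4.12 (cv2) and the standard library are available. Lean on these libraries where they do the work, as an engineer would, in place of code of your own. Each camera call takes 0.05 s, during which the arm holds its last target. There are 200 camera calls.

### The job

Two handled steel dishes have been left to drain mouth-down on the drying mat. Turn the larger one over so that it stands on its foot, mouth-up, on the mat, without dropping it from a height, and leave the smaller one mouth-down where it is.

Things in the scene. Friction and masses are not known exactly. Their poses are not given: they have to be found in the camera images.
- dish_large_grip (a point): Grip point on the handle of the larger dish: centre of a round, level black bar, 12 mm thick, 82 mm from the dish's axis, 38 mm above the mat (8 mm from the foot's underside); the bar ends 114 mm from the axis. Axes: z runs from mouth to foot (up at the start, down when mouth-up); -x runs out along the handle, which at the start points away from the robot, straight ahead to 50 degrees right.
- dish_large_mid (a point): Centre of the larger dish, half-way up, same axes. Round, flared, steel; mouth 100 mm, foot 64 mm, height 46 mm, wall 2.5 mm, about 160 g, most of it in the solid foot. Turned over 65 degrees about the bar and let go with its rim on the mat, it falls onto its foot by itself; from standing on edge it comes to rest with its centre about 40 mm beyond where the bar was, on the side its foot faced.
- dish_small_mid (a point): Centre of the smaller dish, half-way up (16.5 mm); same shape, 72 mm across the mouth, 33 mm high, black handle reaching 85 mm from its axis along -x; also mouth-down (z up). It stays as it is. Either dish may stand on the left, the other on the right.
- mat: Flat grey drying mat with thin dark lines along both ends, fixed on the desk, 220 mm (its x) by 440 mm (its y), 4 mm thick; origin at the centre of its underside. A loose flat black ring (36 mm, 13 mm high) lies on it between the dishes, near its front edge; it does not matter where it ends.

How it is judged (in metres and radians):
At the end, for the whole second after the job is handed in: The larger dish stands mouth-up (its axis within 10 degrees of vertical) with its centre over the mat, and the smaller dish is still mouth-down, upright within 10 degrees and less than 20 mm from where it started (angle between dish_large_mid's own z axis and vertical above 2.967 rad and z of dish_large_mid in the frame of mat below 0.04 m and x of dish_large_mid in the frame of mat between -0.11 and 0.11 m and y of dish_large_mid in the frame of mat between -0.22 and 0.22 m and distance of dish_small_mid from where it was at the start of the episode below 0.02 m and angle between dish_small_mid's own z axis and vertical below 0.175 rad); the robot touches nothing.
It fails at once if the larger dish is let go or thrown with its centre more than 140 mm above the desk (height (world z) of dish_large_mid above 0.14 m and contact force between the fingers and dish_large below 0.05 N).
It also fails if it takes over 43 s, if anything falls off the work surface, if the arm or the gripper's body presses on something with over 40 N, if the wrist force passes 120 N, or if a joint passes its speed limit or range.

## Working session

There is one attempt and no reset: what is moved stays moved. The work goes in short steps, Python scripts to look and compute and a tool call to move; the robot and the scene stay as the last step left them, time stands still between calls to the robot, and variables do not carry over. Pictures are saved under pics/ and viewed, at most 10 in all, crops included, and the job is handed in when it is done.

Besides the shell and the picture viewer there is one more tool, called by a JSON object that holds its "op" and its "data", one argument or row to a line. step_arm: Moves the arm, as the interface text tells. Its arguments: {"type":"object","properties":{"plan":{"type":"string"},"claw":{"type":"number"}},"required":["plan"]}

```bash
mkdir -p pics; ls; cat > h.py <<'E'
import numpy as np, cv2
from cell import ctrl
def cam(n):
    c=ctrl.read_camera(n); c['f']=192/np.tan(np.radians(c['fovy'])/2); return c
def rays(c,uv):
    uv=np.atleast_2d(uv).astype(float)
    d=np.c_[(uv[:,0]-c['cx'])/c['f'],-(uv[:,1]-c['cy'])/c['f'],-np.ones(len(uv))]
    return d@np.array(c['rotation']).reshape(3,3).T
def plane(c,uv,z):
    d=rays(c,uv); p=np.array(c['position']); return p+d*((z-p[2])/d[:,2])[:,None]
def cloud(c):
    v,u=np.mgrid[:384,:512]; uv=np.c_[u.ravel(),v.ravel()]
    return (np.array(c['position'])+rays(c,uv)*c['z_map'].reshape(-1,1)).reshape(384,512,3)
E
python3 - <<'E'
from h import *
for n in('side','top'):
    c=cam(n); print({k:v for k,v in c.items() if k not in('color','z_map')}, (c['z_map']>0).mean())
    cv2.imwrite(f'pics/{n}0.png',c['color']); np.savez(f'{n}0.npz',**c)
print(ctrl.sense())
E
```

```text
pics
{'fovy': 47.97267881066422, 'cx': 250.896741547939, 'cy': 183.45436230707102, 'position': array([460.39905483, 608.20102395, 439.94811962]), 'rotation': array([ 0.0689236 , -1.6021925 , -2.60103861]), 'f': np.float64(431.5159167804268)} 0.9961344401041666
{'fovy': 55.22592648310502, 'cx': 261.96240520648865, 'cy': 197.5978824604178, 'position': array([ 460.95857933, -141.24054117,  924.56211557]), 'rotation': array([ 0.07710346, -0.08755354, -1.59526726]), 'f': np.float64(367.05983090873593)} 0.9959513346354166
{'time_s': 0.1, 'joint_pos': array([-1.32252767e+00,  5.28389713e-01,  1.43371648e+00,  1.90385472e-05,
        1.18140667e+00, -1.78454653e-01]), 'qvel': array([-0.00102822, -0.00296436, -0.00053238, -0.00028067, -0.0006644 ,
        0.00055668]), 'tau': array([ 2.38696302e-04, -4.43305278e+01, -1.78586268e+01, -2.51482688e-04,
        3.91797701e-03, -1.88915955e-06]), 'eef_pos': array([ 258.5857422 , -568.32430907,  230.43967528]), 'eef_rot': array([-3.06848212e+00, -6.64803712e-01,  7.75809223e-05]), 'contact_force': array([0.33887022, 0.03234614, 0.91206585]), 'wrist_torque': array([0.00312917, 0.00802649, 0.01027477]), 'grip_force': 0.0, 'opening': 85.30491592353891}
```

```bash
sed -i "s/np.array(c\['rotation'\]).reshape(3,3).T/cv2.Rodrigues(np.array(c['rotation'],float))[0].T/" h.py; python3 -c "
import cv2,numpy as np
cv2.imwrite('pics/both0.png',np.hstack([cv2.imread('pics/top0.png')[:,:],]))"
```

```text
(no output)
```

View pics/top0.png

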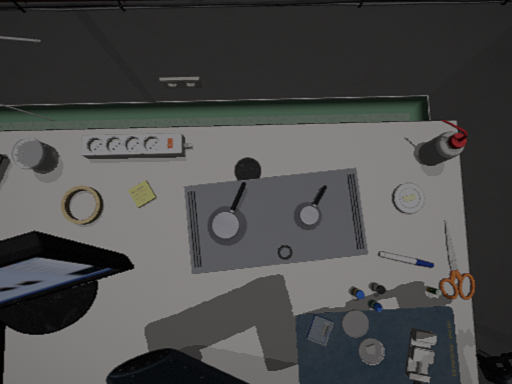

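View pics/side0.png

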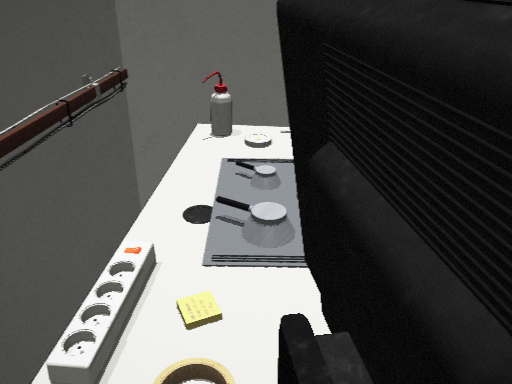

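Top view: large dish at about (226,224), handle out to (242,184); small dish at (310,215), handle to (323,188); ring at (285,252). Side view: large foot at (269,212), handle to (217,200); small foot at (265,170).

```bash
cat > m.py <<'E'
from h import *
def ld(n): return dict(np.load(n+'0.npz'))
def tri(c1,u1,c2,u2):
    d1,d2=rays(c1,u1)[0],rays(c2,u2)[0]; p1,p2=c1['position'],c2['position']
    s=np.linalg.lstsq(np.c_[d1,-d2],p2-p1,rcond=None)[0]
    a,b=p1+s[0]*d1,p2+s[1]*d2; return (a+b)/2,np.linalg.norm(a-b)
def blob(c,box,lo,hi):
    u0,v0,u1,v1=box; g=c['color'].max(2)[v0:v1,u0:u1]
    m=((g>=lo)&(g<=hi)).astype(np.uint8)
    n,l,s,ce=cv2.connectedComponentsWithStats(m); i=1+np.argmax(s[1:,4]) 
    cn=max(cv2.findContours((l==i).astype(np.uint8),0,1)[0],key=cv2.contourArea)
    return ce[i]+[u0,v0],s[i,4],cv2.minAreaRect(cn),(np.argwhere(l==i)[:,::-1]+[u0,v0])
if __name__=='__main__':
    t,s=ld('top'),ld('side')
    for nm,bt,bs in(('L',(205,205,248,246),(245,198,292,225)),('S',(295,200,326,232),(250,163,280,178))):
        a=blob(t,bt,135,255);b=blob(s,bs,135,255)
        print(nm,a[0],a[1],a[2],b[0],b[1],b[2],tri(t,a[0],s,b[0]))
    for nm,bt,bs in(('L',(226,178,250,216),(210,192,262,216)),('S',(310,182,330,210),(230,158,262,176))):
        for c,bx,n in((t,bt,'t'),(s,bs,'s')):
            a=blob(c,bx,0,35); P=cloud(c)[a[3][:,1],a[3][:,0]]
            print(nm,n,a[0],a[1],'ext',a[3].min(0),a[3].max(0),'medxyz',np.median(P,0),P.min(0),P.max(0),'plane38+4',plane(c,a[0],42))
    P=cloud(t)
    print('mat z',P[240,330],P[240,215],P[300,230])
    for uv in((226,224),(310,215),(285,252),(285,245),(187,186),(357,170),(366,255),(192,272)): print(uv,P[uv[1],uv[0]],plane(t,uv,4)[0])
    print(t['color'][218:230:3,215:240:4].max(2)); print(t['color'][180:216:4,225:250:2].max(2))
E
python3 m.py
```

```text
Traceback (most recent call last):
  File "m.py", line 16, in <module>
    a=blob(t,bt,135,255);b=blob(s,bs,135,255)
  File "m.py", line 10, in blob
    n,l,s,ce=cv2.connectedComponentsWithStats(m); i=1+np.argmax(s[1:,4])
                                                      ~~~~~~~~~^^^^^^^^^
ValueError: attempt to get argmax of an empty sequence
```

```bash
python3 - <<'E'
from m import *
t,s=ld('top'),ld('side')
print(t['color'][222:226:2,205:250:2].max(2)); print(t['color'][180:216:4,225:250:2].max(2))
print(s['color'][196:222:4,240:296:3].max(2)); print(s['color'][196:212:2,214:250:3].max(2))
E
sed -i 's/bt,135,255/bt,120,255/;s/bs,135,255/bs,120,255/' m.py; python3 m.py | head -60
```

```text
[[ 94  83  61  60 113 122 120 119 121 122 121 123 123 123 125 127 133  61
   69  70  66  89  93]
 [ 94  79  60  54 125 121 122 122 121 120 122 123 122 123 125 125 128  76
   69  68  66  87  93]]
[[135 136 137 136 136 113  75  63  93  99  95  91  92]
 [ 92  91  92  93  92  92  93  94  42  15  28  92  92]
 [ 92  93  92  92  93  93  94  54  17  14  72  87  93]
 [ 91  91  92  92  92  94  68  18  14  72  76  86  92]
 [ 92  92  92  92  94  70  15  12  60  77  85  92  92]
 [ 92  92  92  93  75  13  15  58  79  84  93  93  91]
 [ 93  93  93  87  13  19  43  78  84  93  93  92  91]
 [ 67  68  67   9  17  23  68  86  92  92  92  91  90]
 [126 123  74  85  87  57  67  68  78  92  93  92  92]]
[[157 156 156 152 154 153 152 155 155 153 155 157 153 158 154 155 155 154
  154]
 [157 157 155 154 151 157 154 153 154 155 153 153 156 153 155 152 158 152
  154]
 [ 27  27  44 139 153 175 217 215 217 211 210 212 209 204 155 154 153 153
  155]
 [ 26   2  14 137 200 217 216 213 211 208 211 211 209 212 214 192 155 155
  155]
 [156 155 153 142 196 215 211 209 208 209 209 213 211 215 215 215 155 154
  156]
 [15
[... 2835 characters left out ...]
77.14903368  29.18323851   1.73465509] [377.35476827  28.76488442   4.        ]
[[121 122 122 126 126 129  69]
 [120 121 121 124 125 128  64]
 [121 122 120 123 123 125  76]
 [120 124 122 124 123 124  66]]
[[135 136 137 136 136 113  75  63  93  99  95  91  92]
 [ 92  91  92  93  92  92  93  94  42  15  28  92  92]
 [ 92  93  92  92  93  93  94  54  17  14  72  87  93]
 [ 91  91  92  92  92  94  68  18  14  72  76  86  92]
 [ 92  92  92  92  94  70  15  12  60  77  85  92  92]
 [ 92  92  92  93  75  13  15  58  79  84  93  93  91]
 [ 93  93  93  87  13  19  43  78  84  93  93  92  91]
 [ 67  68  67   9  17  23  68  86  92  92  92  91  90]
 [126 123  74  85  87  57  67  68  78  92  93  92  92]]
```

```bash
cat > pose.py <<'E'
from m import *
from scipy.spatial.transform import Rotation as R
t,s=ld('top'),ld('side')
for nm,bt,bs in(('L',(205,205,248,246),(245,198,292,225)),('S',(295,200,326,232),(250,163,280,178))):
    a=blob(t,bt,112,255);b=blob(s,bs,175,255)
    print(nm,tri(t,a[0],s,b[0]),plane(t,a[0],50 if nm=='L' else 37), plane(s,b[0],50 if nm=='L' else 37))
# handle axis: line fit in each view, intersect viewing planes
N=[]
for c,bx in((t,(226,178,250,216)),(s,(210,192,262,216))):
    uv=blob(c,bx,0,60)[3]; vx,vy,x,y=cv2.fitLine(uv.astype(np.float32),cv2.DIST_L2,0,.01,.01).ravel()
    r=rays(c,[[x-10*vx,y-10*vy],[x+10*vx,y+10*vy]]); n=np.cross(*r); n/=np.linalg.norm(n); N.append((n,n@c['position']))
d=np.cross(N[0][0],N[1][0]); d/=np.linalg.norm(d); d*=np.sign(d[0])
p=np.linalg.solve([N[0][0],N[1][0],[1,0,0]],[N[0][1],N[1][1],565]); print('dir',d,'az',np.degrees(np.arctan2(d[1],d[0])),'pt at x=565',p)
e=ctrl.sense(); print(R.from_rotvec(e['eef_rot']).as_matrix())
E
python3 pose.py
```

```text
L (array([490.87458319, -59.00709172,  50.2790494 ]), np.float64(1.4284908799226141)) [[490.16949982 -59.00168129  50.        ]] [[491.61251604 -59.51026078  50.        ]]
S (array([ 509.55222551, -260.9116701 ,   37.97507512]), np.float64(1.0904940630402689)) [[ 509.05934699 -261.05830484   37.        ]] [[ 510.22038139 -263.05968151   37.        ]]
dir [ 0.92103927 -0.38867678  0.02483993] az -22.87965005065307 pt at x=565 [565.         -93.88423505  42.44402235]
[[ 9.10329903e-01  4.13883148e-01 -4.54773724e-04]
 [ 4.13883243e-01 -9.10328062e-01  1.86566849e-03]
 [ 3.58175467e-04 -1.88659704e-03 -9.99998156e-01]]
```

{"op": "step_arm", "data": {
  "plan": "0.0167 0.0267 0 0 0 -0.0846; 0.0167 0.0267 0 0 0 -0.0846; 0.0167 0.0267 0 0 0 -0.0846; 0.0167 0.0267 0 0 0 -0.0846; 0.0167 0.0267 0 0 0 -0.0846; 0.0167 0.0267 0 0 0 -0.0846; 0.0167 0.0267 0 0 0 -0.0846; 0.0167 0.0267 0 0 0 -0.0846; 0.0167 0.0267 0 0 0 -0.0846; 0.0167 0.0267 0 0 0 -0.0846",
  "claw": 0.62
}}

```text
time_s: 0.93
eef_pos: [426.1, -300.3, 231.0]
eef_rot: [-3.071, 0.66, 0.001]
contact_force: [1.1, -0.8, -0.3]
opening: 32.2
grip_force: 0.0
```

{"op": "step_arm", "data": {
  "plan": "0.0167 0.0267 0 -0.0638 0.0284 0; 0.0167 0.0267 0 -0.0638 0.0284 0; 0.0167 0.0267 0 -0.0638 0.0284 0; 0.0167 0.0267 0 -0.0638 0.0284 0; 0.0167 0.0267 0 -0.0638 0.0284 0; 0.0167 0.0267 0 -0.0638 0.0284 0; 0.0167 0.0267 0 -0.0638 0.0284 0; 0.0167 0.0267 0 -0.0638 0.0284 0; 0.0167 0.0267 0 -0.0638 0.0284 0; 0.0167 0.0267 0 -0.0638 0.0284 0"
}}

```text
time_s: 1.77
eef_pos: [593.3, -33.0, 231.2]
eef_rot: [2.395, -0.509, -0.185]
contact_force: [0.4, -0.6, 0.6]
opening: 32.4
grip_force: 0.0
```

```bash
cat > chk.py <<'E'
import sys
from h import *
from scipy.spatial.transform import Rotation as R
# usage: chk.py Gx Gy Gz az tilt back : target TCP = G-19u+back*u
G=np.array(list(map(float,sys.argv[1:4]))); az,tl=np.radians(list(map(float,sys.argv[4:6]))); back=float(sys.argv[6])
d=np.array([np.cos(az),np.sin(az),0])
x=d; z0=np.array([0,0,-1.]); M0=np.c_[x,np.cross(z0,x),z0]
T=R.from_rotvec(d*tl)*R.from_matrix(M0); u=-T.as_matrix()[:,2]
e=ctrl.sense(); Rn=R.from_rotvec(e['eef_rot'])
print('t',e['time_s'],'tcp',e['eef_pos'].round(1),'open',e['opening'],'grip',e['grip_force'],'F',e['contact_force'].round(1),'q',e['joint_pos'].round(2))
print('u',u.round(3),'target',(G+(back-19)*u).round(1),'delta mm',(G+(back-19)*u-e['eef_pos']).round(1),'turn',(T*Rn.inv()).as_rotvec().round(4))
E
python3 chk.py 566 -93.5 42 -24 -40 120
```

```text
t 1.7667 tcp [593.3 -33.  231.2] open 32.405534067273116 grip 0.0 F [ 0.4 -0.6  0.6] q [ 0.05  0.69  1.33 -0.62  1.5   2.2 ]
u [0.261 0.587 0.766] target [592.4 -34.2 119.4] delta mm [  -0.9   -1.2 -111.9] turn [ 0.0036 -0.0009 -0.0006]
```

{"op": "step_arm", "data": {
  "plan": "-0.0002 -0.0003 -0.028 0 0 0; -0.0002 -0.0003 -0.028 0 0 0; -0.0002 -0.0003 -0.028 0 0 0; -0.0002 -0.0003 -0.028 0 0 0; -0.0052 -0.0117 -0.0153 0 0 0; -0.0052 -0.0117 -0.0153 0 0 0; -0.0052 -0.0117 -0.0153 0 0 0; -0.0052 -0.0117 -0.0153 0 0 0; 0 0 0 0 0 0"
}}

```text
time_s: 2.52
eef_pos: [567.6, -84.3, 54.9]
eef_rot: [2.397, -0.51, -0.196]
contact_force: [0.2, 0.2, -0.1]
opening: 32.7
grip_force: 0.0
```

```bash
python3 chk.py 566 -93.5 42 -24 -40 0; python3 -c "
from h import *
a,b=cam('top')['color'],cam('side')['color']
cv2.imwrite('pics/p1.png',np.hstack([cv2.resize(a[150:270,160:280],(390,390)),cv2.resize(b[130:260,190:320],(390,390))]))"
```

```text
t 2.5167 tcp [567.6 -84.3  54.9] open 32.679690743701116 grip 0.0 F [ 0.2  0.2 -0.1] q [-0.03  0.89  1.49 -0.7   1.18  2.37]
u [0.261 0.587 0.766] target [ 561.  -104.7   27.4] delta mm [ -6.6 -20.3 -27.4] turn [-0.0003 -0.0079  0.0029]
```

View pics/p1.png

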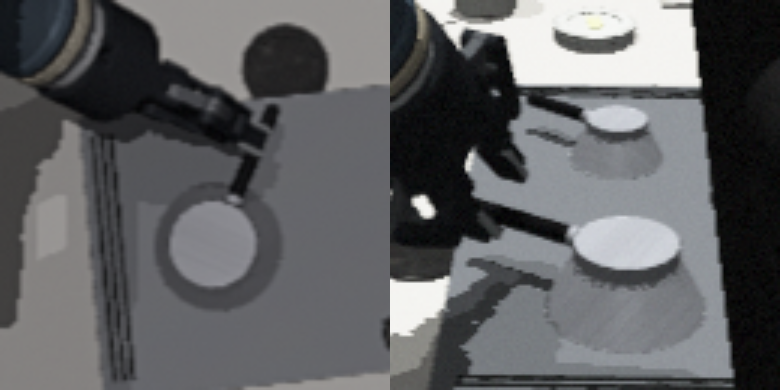

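Top (left crop): the fingers come in from the left onto the handle at about (255,140), mid-handle; side (right crop): fingers straddle towards the bar at (480,230). Aligned as planned.

{"op": "step_arm", "data": {
  "plan": "-0.0016 -0.005 -0.0069 0 -0.002 0.0007; -0.0016 -0.005 -0.0069 0 -0.002 0.0007; -0.0017 -0.0051 -0.0068 0 -0.002 0.0007; -0.0017 -0.0051 -0.0068 0 -0.002 0.0007; 0 0 0 0 0 0; 0 0 0 0 0 0"
}}

```text
time_s: 3.12
eef_pos: [564.0, -103.4, 30.2]
eef_rot: [2.4, -0.511, -0.176]
contact_force: [-0.0, -0.0, 0.3]
opening: 32.3
grip_force: 0.0
```

```bash
python3 chk.py 566 -93.5 42 -24 -40 0
```

```text
t 3.1167 tcp [ 564.  -103.4   30.2] open 32.31849770118631 grip 0.0 F [-0.  -0.   0.3] q [-0.06  0.92  1.52 -0.74  1.11  2.41]
u [0.261 0.587 0.766] target [ 561.  -104.7   27.4] delta mm [-3.  -1.2 -2.8] turn [ 0.0002  0.0069 -0.002 ]
```

{"op": "step_arm", "data": {
  "plan": "-0.002 -0.0012 -0.002 0 0 0; 0 0 0 0 0 0; 0 0 0 0 0 0; 0 0 0 0 0 0; 0 0 0 0 0 0; 0 0 0 0 0 0; 0 0 0 0 0 0; 0 0 0 0 0 0",
  "claw": 1
}}

```text
time_s: 3.78
eef_pos: [562.7, -104.2, 28.7]
eef_rot: [2.401, -0.511, -0.174]
contact_force: [-1.0, -1.1, -1.1]
opening: 9.8
grip_force: 58.4
```

{"op": "step_arm", "data": {
  "plan": "0 0 0.005 0 0 0; 0 0 0.005 0 0 0; 0 0 0.006 0 0 0; 0 0 0.006 0 0 0; 0 0 0.006 0 0 0; 0 0 0.006 0 0 0; 0 0 0.006 0 0 0; 0 0 0.005 0 0 0; 0 0 0 0 0 0; 0 0 0 0 0 0"
}}

```text
time_s: 4.62
eef_pos: [562.8, -104.2, 74.1]
eef_rot: [2.401, -0.511, -0.174]
contact_force: [-0.6, 0.1, -1.7]
opening: 10.3
grip_force: 58.4
```

```bash
python3 chk.py 566 -93.5 87 -24 -40 0; python3 -c "
from h import *
a,b=cam('top')['color'],cam('side')['color']
cv2.imwrite('pics/p2.png',np.hstack([cv2.resize(a[150:270,160:280],(390,390)),cv2.resize(b[130:260,190:320],(390,390))]))"
```

```text
t 4.6167 tcp [ 562.8 -104.2   74.1] open 10.261142434119268 grip 58.40543210506439 F [-0.6  0.1 -1.7] q [-0.06  0.85  1.52 -0.72  1.16  2.36]
u [0.261 0.587 0.766] target [ 561.  -104.7   72.4] delta mm [-1.7 -0.4 -1.7] turn [ 0.0002  0.0091 -0.0025]
```

View pics/p2.png

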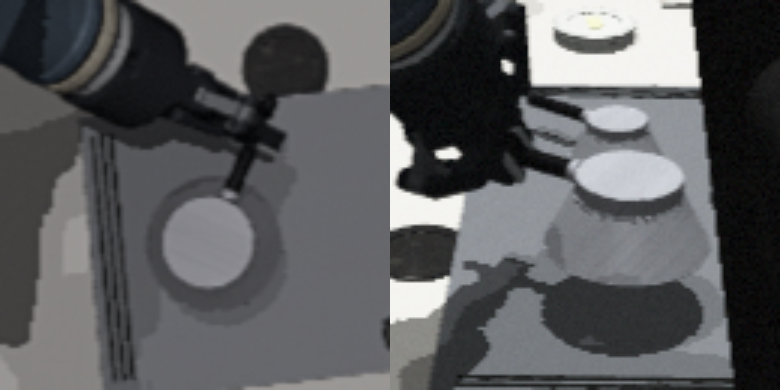

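Dish lifted level in the grip: foot at (208,243) top crop and (630,175) side crop, mat visible below it. Now turn it about the bar.

{"op": "step_arm", "data": {
  "plan": "0.0007 0.0015 -0.0004 0.0837 -0.0373 0; 0.0007 0.0015 -0.0004 0.0837 -0.0373 0; 0.0007 0.0015 -0.0004 0.0837 -0.0373 0; 0.0007 0.0015 -0.0004 0.0837 -0.0373 0; 0.0007 0.0015 -0.0004 0.0837 -0.0373 0; 0.0007 0.0015 -0.0004 0.0837 -0.0373 0; 0.0007 0.0015 -0.0004 0.0837 -0.0373 0; 0.0007 0.0015 -0.0004 0.0837 -0.0373 0; 0.0007 0.0015 -0.0004 0.0837 -0.0373 0; 0.0007 0.0015 -0.0004 0.0837 -0.0373 0"
}}

```text
time_s: 5.55
eef_pos: [569.5, -89.3, 70.0]
eef_rot: [-2.857, 0.612, -0.08]
contact_force: [-1.3, 0.6, -2.7]
opening: 9.6
grip_force: 58.5
```

{"op": "step_arm", "data": {
  "plan": "0.0005 0.0012 0.001 0.0837 -0.0373 0; 0.0005 0.0012 0.001 0.0837 -0.0373 0; 0.0005 0.0012 0.001 0.0837 -0.0373 0; 0.0005 0.0012 0.001 0.0837 -0.0373 0; 0.0005 0.0012 0.001 0.0837 -0.0373 0; 0.0005 0.0012 0.001 0.0837 -0.0373 0; 0.0005 0.0012 0.001 0.0837 -0.0373 0; 0.0005 0.0012 0.001 0.0837 -0.0373 0; 0.0005 0.0012 0.001 0.0837 -0.0373 0; 0.0005 0.0012 0.001 0.0837 -0.0373 0"
}}

```text
time_s: 6.38
eef_pos: [574.5, -78.2, 79.5]
eef_rot: [-1.966, 0.425, -0.276]
contact_force: [1.7, -0.3, -0.8]
opening: 9.9
grip_force: 58.5
```

```bash
python3 chk.py 566 -93.5 87 -24 65 0; python3 -c "
from h import *
a,b=cam('top')['color'],cam('side')['color']
cv2.imwrite('pics/p3.png',np.hstack([cv2.resize(a[150:270,160:280],(390,390)),cv2.resize(b[130:260,190:320],(390,390))]))"
```

```text
t 6.3833 tcp [574.5 -78.2  79.5] open 9.936348352713543 grip 58.54902684688568 F [ 1.7 -0.3 -0.8] q [-0.81  0.97  1.72  1.05  1.34  0.43]
u [-0.369 -0.828  0.423] target [573.  -77.8  79. ] delta mm [-1.5  0.4 -0.5] turn [-0.0049  0.0046  0.0086]
```

View pics/p3.png

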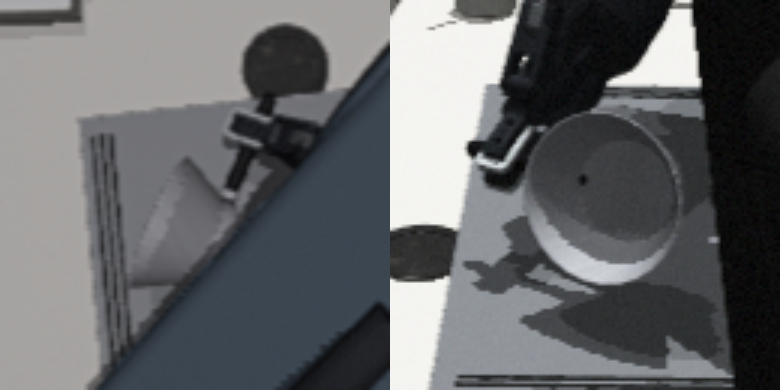

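On edge as planned: mouth faces left and slightly up (side crop, mouth centred (605,200)), foot to the right. Lower 43 mm until the rim touches.

{"op": "step_arm", "data": {
  "plan": "0 0 -0.005 0 0 0; 0 0 -0.005 0 0 0; 0 0 -0.005 0 0 0; 0 0 -0.005 0 0 0; 0 0 -0.005 0 0 0; 0 0 -0.005 0 0 0; 0 0 -0.005 0 0 0; 0 0 -0.004 0 0 0; 0 0 -0.002 0 0 0; 0 0 0 0 0 0"
}}

```text
time_s: 7.32
eef_pos: [574.4, -77.2, 38.2]
eef_rot: [-1.969, 0.427, -0.273]
contact_force: [-0.5, -0.0, -1.1]
opening: 9.7
grip_force: 58.6
```

```bash
python3 chk.py 566 -93.5 46 -24 65 0
```

```text
t 7.3167 tcp [574.4 -77.2  38.2] open 9.717576168936796 grip 58.649808168411255 F [-0.5 -0.  -1.1] q [-0.81  1.05  1.7   1.06  1.31  0.38]
u [-0.369 -0.828  0.423] target [573.  -77.8  38. ] delta mm [-1.4 -0.6 -0.2] turn [-0.0029  0.0015  0.0084]
```

{"op": "step_arm", "data": {
  "plan": "0 0 -0.001 0 0 0; 0 0 -0.001 0 0 0; 0 0 -0.001 0 0 0; 0 0 0 0 0 0"
}}

```text
time_s: 7.65
eef_pos: [574.6, -77.3, 35.7]
eef_rot: [-1.969, 0.427, -0.274]
contact_force: [-0.1, 0.3, -1.2]
opening: 10.3
grip_force: 58.7
```

{"op": "step_arm", "data": {
  "plan": "0 0 -0.001 0 0 0; 0 0 0 0 0 0; 0 0 0 0 0 0; 0 0 0 0 0 0; 0 0 0 0 0 0; 0 0 0 0 0 0; 0 0 0 0 0 0",
  "claw": 0.68
}}

```text
time_s: 8.23
eef_pos: [574.5, -77.3, 34.7]
eef_rot: [-1.969, 0.427, -0.274]
contact_force: [-0.1, 0.5, 0.4]
opening: 27.1
grip_force: 0.2
```

```bash
python3 chk.py 566 -93.5 42 -24 65 0; python3 -c "
from h import *
a,b=cam('top')['color'],cam('side')['color']
cv2.imwrite('pics/p4.png',np.hstack([cv2.resize(a[150:270,160:280],(390,390)),cv2.resize(b[130:260,190:320],(390,390))]))"
```

```text
t 8.2333 tcp [574.5 -77.3  34.7] open 27.132165510893547 grip 0.1517875911667943 F [-0.1  0.5  0.4] q [-0.81  1.05  1.7   1.06  1.31  0.37]
u [-0.369 -0.828  0.423] target [573.  -77.8  34. ] delta mm [-1.5 -0.5 -0.8] turn [-0.0026  0.002   0.0084]
```

View pics/p4.png

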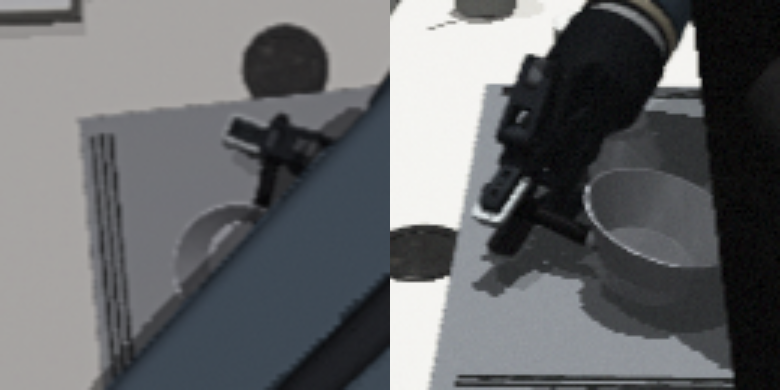

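Dish has rolled mouth-up (side crop, mouth (655,215)), its bar still resting on the lower finger at (510,235). Withdraw along the fingers.

{"op": "step_arm", "data": {
  "plan": "-0.0037 -0.0083 0.0042 0 0 0; -0.0037 -0.0083 0.0042 0 0 0; -0.0037 -0.0083 0.0042 0 0 0; -0.0037 -0.0083 0.0042 0 0 0; -0.0037 -0.0083 0.0042 0 0 0; -0.0037 -0.0083 0.0042 0 0 0; -0.0037 -0.0083 0.0042 0 0 0; 0 0 0 0 0 0"
}}

```text
time_s: 9.0
eef_pos: [548.8, -138.1, 64.9]
eef_rot: [-1.97, 0.428, -0.278]
contact_force: [0.7, -0.2, 0.4]
opening: 27.5
grip_force: 0.1
```

```bash
python3 chk.py 566 -93.5 42 -24 65 70; python3 -c "
from h import *
a,b=cam('top')['color'],cam('side')['color']
cv2.imwrite('pics/p5.png',np.hstack([cv2.resize(a[150:270,160:280],(390,390)),cv2.resize(b[130:260,190:320],(390,390))]))"
```

```text
t 9.0 tcp [ 548.8 -138.1   64.9] open 27.474251256479047 grip 0.1349891535937786 F [ 0.7 -0.2  0.4] q [-0.91  1.    1.67  0.96  1.38  0.41]
u [-0.369 -0.828  0.423] target [ 547.2 -135.7   63.6] delta mm [-1.6  2.4 -1.3] turn [-0.0003  0.0039  0.0109]
```

View pics/p5.png

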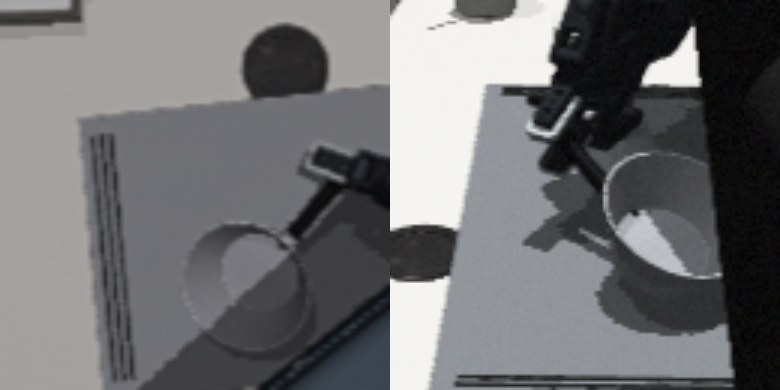

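The bar still rides on the lower finger, dish tilted and handle swung right (top crop handle (290,230)–(330,185)). I'll bring the tool upright while lowering, so the bar drops out between the tips.

{"op": "step_arm", "data": {
  "plan": "-0.0006 -0.0013 -0.0028 -0.0864 0.0384 0; -0.0006 -0.0013 -0.0028 -0.0864 0.0384 0; -0.0006 -0.0013 -0.0028 -0.0864 0.0384 0; -0.0006 -0.0013 -0.0028 -0.0864 0.0384 0; -0.0006 -0.0013 -0.0028 -0.0864 0.0384 0; -0.0006 -0.0013 -0.0028 -0.0864 0.0384 0; -0.0006 -0.0013 -0.0028 -0.0864 0.0384 0; -0.0006 -0.0013 -0.0028 -0.0864 0.0384 0; -0.0006 -0.0013 -0.0028 -0.0864 0.0384 0; -0.0006 -0.0013 -0.0028 -0.0864 0.0384 0",
  "claw": 0.55
}}

```text
time_s: 9.93
eef_pos: [542.4, -147.7, 36.4]
eef_rot: [-2.893, 0.619, -0.07]
contact_force: [-0.9, 0.8, -1.1]
opening: 38.6
grip_force: 0.0
```

```bash
python3 chk.py 542 -154 50 -24 0 0; python3 -c "
from h import *
a,b=cam('top')['color'],cam('side')['color']
cv2.imwrite('pics/p6.png',np.hstack([cv2.resize(a[150:270,160:280],(390,390)),cv2.resize(b[130:260,190:320],(390,390))]))"
```

```text
t 9.9333 tcp [ 542.4 -147.7   36.4] open 38.63178722376296 grip 0.0 F [-0.9  0.8 -1.1] q [-0.57  0.74  1.75  0.3   0.69  1.19]
u [-0. -0.  1.] target [ 542. -154.   31.] delta mm [-0.4 -6.3 -5.4] turn [-0.1686  0.0843  0.0026]
```

View pics/p6.png

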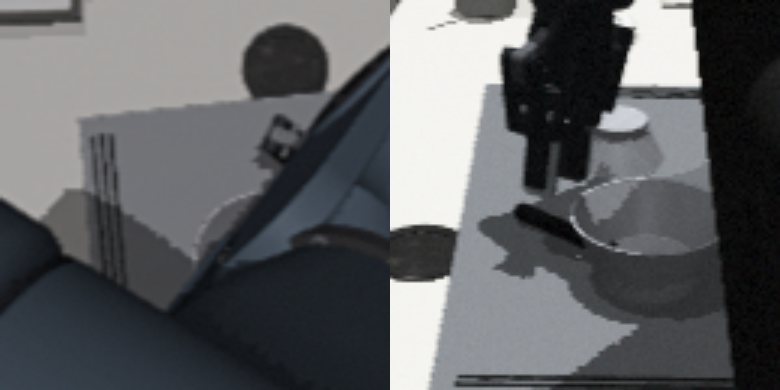

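The dish now sits on its foot (side crop mouth (645,215)), handle (545,225) free below the fingers. Raise and clear the view.

{"op": "step_arm", "data": {
  "plan": "0 0 0.01 0 0 0; 0 0 0.02 0 0 0; 0 0 0.025 0 0 0; 0 0 0.03 0 0 0; 0 0 0.03 0 0 0; 0 0 0.03 0 0 0; 0 0 0.03 0 0 0; 0.02 0.03 0.01 0 0 0; 0.02 0.03 0.01 0 0 0; 0 0 0 0 0 0"
}}

```text
time_s: 10.87
eef_pos: [585.8, -85.5, 234.6]
eef_rot: [-2.885, 0.614, -0.08]
contact_force: [-0.4, -0.1, -0.5]
opening: 38.4
grip_force: 0.0
```

{"op": "step_arm", "data": {
  "plan": "0 -0.04 0 0 0 0; 0 -0.04 0 0 0 0; 0 -0.04 0 0 0 0; 0 -0.04 0 0 0 0; 0 -0.04 0 0 0 0; -0.02 -0.035 0 0 0 0; -0.02 -0.035 0 0 0 0; -0.02 -0.035 0 0 0 0; -0.02 -0.035 0 0 0 0; -0.02 -0.035 0 0 0 0"
}}

```text
time_s: 11.7
eef_pos: [480.0, -465.3, 230.8]
eef_rot: [-2.885, 0.619, -0.071]
contact_force: [0.7, -1.0, -0.6]
opening: 38.7
grip_force: 0.0
```

{"op": "step_arm", "data": {
  "plan": "-0.02 -0.035 0 0 0 0; -0.02 -0.035 0 0 0 0; -0.02 -0.035 0 0 0 0; 0 0 0 0 0 0; 0 0 0 0 0 0; 0 0 0 0 0 0; 0 0 0 0 0 0; 0 0 0 0 0 0"
}}

```text
time_s: 12.37
eef_pos: [423.3, -566.9, 231.2]
eef_rot: [-2.888, 0.616, -0.071]
contact_force: [0.6, 0.6, 0.2]
opening: 38.4
grip_force: 0.0
```

```bash
python3 -c "
from h import *
T,S=cam('top'),cam('side');a,b=T['color'],S['color']
P=cloud(T)
for r in range(225,250,4): print([tuple(P[r,c].round(0)) for c in range(220,262,10)])
cv2.imwrite('pics/p7.png',np.hstack([cv2.resize(a[140:300,170:370],(450,360)),cv2.resize(b[130:270,190:310],(309,360))]))
print(ctrl.sense()['contact_force'],ctrl.sense()['qvel'].round(3))
from m import blob,plane
import m
s0=m.ld('top'); 
for c in (s0,T): print('small foot',plane(c,blob(c,(295,200,326,232),112,255)[0],37))"
```

```text
[(np.float64(490.0), np.float64(-47.0), np.float64(50.0)), (np.float64(490.0), np.float64(-68.0), np.float64(18.0)), (np.float64(489.0), np.float64(-93.0), np.float64(17.0)), (np.float64(489.0), np.float64(-117.0), np.float64(18.0)), (np.float64(489.0), np.float64(-142.0), np.float64(4.0))]
[(np.float64(461.0), np.float64(-141.0), np.float64(925.0)), (np.float64(480.0), np.float64(-68.0), np.float64(18.0)), (np.float64(480.0), np.float64(-92.0), np.float64(14.0)), (np.float64(479.0), np.float64(-117.0), np.float64(17.0)), (np.float64(478.0), np.float64(-142.0), np.float64(53.0))]
[(np.float64(471.0), np.float64(-46.0), np.float64(47.0)), (np.float64(470.0), np.float64(-68.0), np.float64(18.0)), (np.float64(470.0), np.float64(-92.0), np.float64(17.0)), (np.float64(469.0), np.float64(-117.0), np.float64(17.0)), (np.float64(469.0), np.float64(-141.0), np.float64(1.0))]
[(np.float64(461.0), np.float64(-46.0), np.float64(50.0)), (np.float64(461.0), np.float64(-67.0), np.float64(17.0)), (np.float64(460.0), np.float64(-92.0), np.float64(17.0)), (np.float64(459.0), np.float64(-117.0), np.flo
[... 437 characters left out ...]
), np.float64(-69.0), np.float64(42.0)), (np.float64(441.0), np.float64(-92.0), np.float64(30.0)), (np.float64(441.0), np.float64(-117.0), np.float64(47.0)), (np.float64(439.0), np.float64(-141.0), np.float64(4.0))]
[(np.float64(432.0), np.float64(-41.0), np.float64(3.0)), (np.float64(431.0), np.float64(-66.0), np.float64(3.0)), (np.float64(432.0), np.float64(-93.0), np.float64(47.0)), (np.float64(430.0), np.float64(-116.0), np.float64(5.0)), (np.float64(429.0), np.float64(-140.0), np.float64(3.0))]
[-1.11554085 -0.4511026  -0.08221375] [ 0.     0.001 -0.005 -0.003 -0.003  0.001]
small foot [[ 509.05934699 -261.05830484   37.        ]]
small foot [[ 509.13392913 -261.00309186   37.        ]]
```

View pics/p7.png

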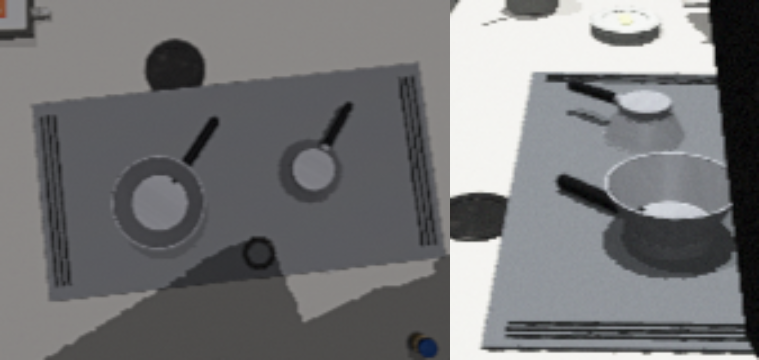

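The large dish stands mouth-up at (158,203) in the top crop, with a level floor inside and a rim about 50 mm up. The small dish at (313,168) hasn't moved, and the arm is clear.

```bash
python3 -c "
from cell import ctrl
print(ctrl.hand_in())"
```

```text
the job is handed in; nothing more can be done
None
```

I turned the larger dish over: it now stands mouth-up on the mat, the smaller dish is still mouth-down where it started, the arm is clear, and I have handed the job in (no verdict was returned).

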